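Lap the sloping face of an angle block with a sprung lapping block

TASK

Pick up the sprung lapping block by its wooden handle, lay its iron sole flat on the sloping ground face of the cast-iron angle block with one end close to the raised cheek, and press until the spring is about half in. Keeping that steady pressure, never pressing the spring right home, draw it along the face in one slow stroke of about four seconds, until its leading end is level with the open end of the face. Then lift it off and stand it gently upright with its whole sole on the round cork mat, let go, and leave everything else where it stands.

Things in the scene. Friction and masses are not known exactly. Their poses are not given: they have to be found in the camera images.
- lap: sprung lapping block, loose, 0.56 kg: grey iron sole 50 x 90 x 12 mm below a mahogany bar handle 24 wide (x), 84 long (y), 40 mm high, on two brass sprung stems; ends alike. Pose of the handle: origin on the centre line where the sole's underside is with the spring fully out, z up, y lengthwise. Handle spans z = 34 to 74 mm; sole's underside at z = joint sole. Starts standing on the table
- sole (a joint): how far the spring of the lapping block is pressed in: 0 = fully out, 0.010 = half in, 0.020 = right home (m); spring about 0.6 N per mm; its own weight presses it in about 3 mm when standing
- wedge: the cast-iron angle block, fixed: a wedge 90 mm deep (x) and 220 mm long (y), 19 mm high along its low side (-x) and 71 mm along its high side (+x), with two small clamping lugs 20 mm high beyond the high side; origin at the centre of its underside, z up
- face: the bright ground sloping face of the angle block, 30 degrees from level: origin at its centre, on the surface; z square out of the face, x up the slope, y level along its length. It spans x = -52 to 52 mm, y = -110 to 100 mm; the raised cheek, 10 mm thick and 15 mm proud, crosses the end at y = 100 to 110 mm; the end at y = -110 mm is open
- mat: round cork mat, fixed, 160 mm across and 4 mm thick; origin at the centre of its underside
- vblock: bystander: grey iron V-block 60 x 80 x 50 mm high, origin at the centre of its underside
- prism: bystander: glass wedge prism 50 x 80 mm, 44 mm high, origin at the centre of its underside
- square: bystander: blued steel square lying flat, stock 22 x 100 x 20 mm (origin under its centre), blade reaching 150 mm along x at one end
- lensbox: bystander: mahogany lens box 84 x 124 mm, 52 mm high, origin at the centre of its underside
- eyepiece: bystander: upright brass eyepiece, 48 mm across and 66 mm high, origin at the centre of its underside
- parallel: bystander: iron parallel bar 40 x 160 x 50 mm high with a level top, origin at the centre of its underside
There are look-alikes about, which are no part of the job. What is shaped like the lap but purple or turquoise is not meant.

How it is judged:
By the outcome, as a careful person would: the job done as asked, in the order asked, and still so for the second after the job is handed in, with the robot touching nothing.
It also fails if it takes over 54 s, if anything falls off the work surface, if the arm or the gripper's body presses on something with over 40 N, if the wrist force passes 120 N, or if a joint passes its speed limit or range.

ROBOT

A 7-joint arm with a two-finger parallel gripper is mounted at the origin on the work surface. World frame = base frame: x ahead of the robot, y to its left, z up, the work surface at z = 0. Lengths are in m, angles in rad, forces in N, time in s.
With the tool pointing down it reaches from about 0.4 to 0.85 m from the base axis. Payload 10.4 kg.
Tool frame: the origin (TCP) lies at the very end of the fingers, on their centre line; the grasp point (between the pads) lies 19 mm behind it; z points along the fingers, y is the line along which they close (so a half turn about z gives the same grasp; the last joint's range is limited). The gripper opens to 87 mm and grips with 3 to 60 N. Pads are 19 mm wide; open, the fingers measure 117 mm over their backs; the gripper's body (75 mm by 190 mm) begins 51 mm behind the grasp point.
Start: joints at [1.151, 0.332, -0.065, 1.46, 0.022, 1.35, -0.088], TCP at [0.242, -0.576, 0.223] pointing down, gripper open.
Joint ranges: [-2.6, 2.6], [-0.5, 2.12], [-1.47, 1.34], [0.16, 2.42], [-1.27, 4.41], [0.06, 2.06], [-2.6, 2.6]. Speed limits (rad/s): [2.22, 2.22, 2.79, 2.79, 3.14, 3.14, 3.14].

INTERFACE

Orientations are given as a unit quaternion [x, y, z, w].
In Python, from bench import * gives the robot as it stands.
- The arm moves only by the tool carry_out, never from a script. Its argument "deltas" is a list of rows, each an object with "hand": the finger opening in mm, from 0 to 87; "dp": the shift along the tool's x, y, z each as a share of 250 mm, from -1 to 1, a list of three; "spin": the turn about the tool's z as a share of pi rad, from -1 to 1. In form: [{"hand": hand, "dp": [dx, dy, dz], "spin": spin}, ...]. A call has 1 to 20 rows; each row is the pose to reach, as a shift and turn from the pose commanded when the call began, along the tool's axes at that moment, turning the shorter way round; what a row does not reach only later rows make up. A row lasts 1/10 s, in which the tool goes at most 50 mm and 8.59 degrees, less where a joint would pass 70% of its speed; a pose out of reach is approached as far as the arm can. A call with a number of a shift or a turn outside -1 to 1 is refused whole. A call with a gripper value outside its range is refused whole. The fingers move at their own pace and stop on an object; "force" is the grip in N (left out, the last holds). Time passes only in rows, so rows that repeat a pose let the fingers close. It gives the time, the measured TCP pose, the force, the opening and the grip force at its end, in the units of the state.
- read_state(): the state, without advancing time (a new reading comes with each control period).
- camera(name): name is "side" or "top" or "wrist"; returns the picture (400x640x3 uint8, red, green, blue); there is no depth.
- get_calibration(name): a dict with "fx", "fy", "cx", "cy" (pixels), "R" (3x3) and "t" (3): a world point X has camera coordinates R X + t; the wrist camera has in their place "mount" (4x4, takes a point from camera to tool coordinates, whose origin is the TCP and whose axes are the flange's). Camera axes: x right, y down, z forward; pixel columns grow to the right and rows downward; lengths in m; the calibration is good to about 2 mm. The wrist camera is an equidistant fisheye: a pixel r from the principal point sees the ray r / f radians off the axis. A picture is of the moment at which its call begins: read the wrist's pose just before it. get_calibration takes no time and is no camera call.
- close_job(): hands the job in; it is judged then, once.
The state is a dict: "time": time; "joint_positions": joint angles; "joint_vel": joint speeds; "joint_torque": joint torques, N m; "ee_pos": TCP position; "eef_rot": TCP orientation; "ft_force": force on the tool from outside, world axes, zero at the start; "torque": the same for the moment, N m; "width": finger opening in m; "grip_force": force on a finger pad.
Only numpy, scipy, OpenCV 4.12 (cv2) and the standard library are available. Lean on these libraries where they do the work, as an engineer would, in place of code of your own. Each camera call takes 0.05 s, during which the arm holds its last target. There are 200 camera calls.

## Working session

There is one attempt and no reset: what is moved stays moved. The work goes in short steps, Python scripts to look and compute and a tool call to move; the robot and the scene stay as the last step left them, time stands still between calls to the robot, and variables do not carry over. Pictures are saved under pics/ and viewed, at most 13 in all, crops included, and the job is handed in when it is done.

Besides the shell and the picture viewer there is one more tool, called after "Request:" as name(argument=value, ...) on one line, values as JSON. carry_out: Moves the arm, as the interface text tells. Its arguments: {"type":"object","properties":{"deltas":{"type":"array","items":{"type":"object","properties":{"hand":{"type":"number"},"dp":{"type":"array","items":{"type":"number","minimum":-1,"maximum":1}},"spin":{"type":"number","minimum":-1,"maximum":1}}}},"force":{"type":"number"}},"required":["deltas"]}

```bash
mkdir -p pics; ls; python3 - <<'E'
from bench import *
import cv2, numpy as np
s=read_state(); print({k:np.round(v,3).tolist() for k,v in s.items()})
for n in ("top","side"):
    c=get_calibration(n); print(n,{k:np.round(v,4).tolist() for k,v in c.items()})
    cv2.imwrite(f"pics/{n}0.png",camera(n)[:,:,::-1])
print(get_calibration("wrist"))
E
```

```text
pics
{'time': 0.0, 'joint_positions': [1.151, 0.333, -0.065, 1.461, 0.022, 1.35, -0.089], 'joint_vel': [-0.001, 0.001, -0.001, -0.001, 0.0, -0.0, 0.001], 'joint_torque': [-0.001, -62.326, 0.024, -38.989, -0.061, 0.04, 0.0], 'ee_pos': [0.241, -0.576, 0.222], 'eef_rot': [0.98, 0.197, -0.0, -0.001], 'ft_force': [0.34, 0.392, -0.316], 'torque': [0.015, 0.012, 0.024], 'grip_force': 0.0, 'width': 0.087}
top {'fx': 364.7773, 'fy': 364.7773, 'cx': 319.8629, 'cy': 200.6762, 'R': [[-0.015, -0.9998, -0.0097], [-0.9988, 0.0155, -0.0472], [0.0474, 0.0089, -0.9988]], 't': [-0.0401, 0.5108, 1.0652]}
side {'fx': 486.6074, 'fy': 486.6074, 'cx': 311.0811, 'cy': 193.1785, 'R': [[0.8439, -0.5365, 0.0007], [-0.3629, -0.5719, -0.7357], [0.3952, 0.6206, -0.6773]], 't': [-0.4488, 0.2202, 1.4282]}
{'fx': 309.70691628693146, 'fy': 309.70691628693146, 'cx': 319.5386758916125, 'cy': 194.56747922747536, 'mount': array([[-5.50792761e-05, -9.70551845e-01, -2.40892326e-01,
         6.62010177e-02],
       [ 9.99999787e-01,  1.03352067e-04, -6.45050867e-04,
        -3.13959763e-04],
       [ 6.50952029e-04, -2.40892310e-01,  9.70551632e-01,
        -1.62899821e-01],
       [ 0.00000000e+00,  0.00000000e+00,  0.00000000e+00,
         1.00000000e+00]])}
```

View pics/top0.png

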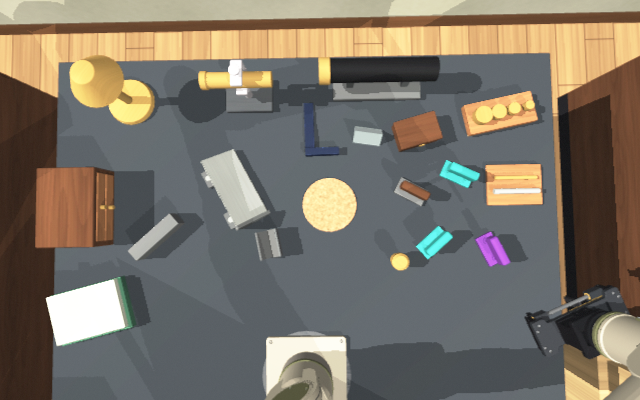

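View pics/side0.png

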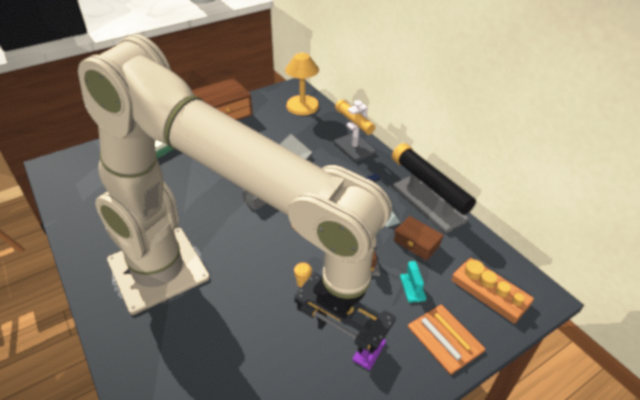

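The top view shows four lap-shaped things: a grey sole with a mahogany handle at (412,190), turquoise ones at (460,174) and (434,242), and a purple one at (492,249). Only the one at (412,190) fits the description. The wedge is at (235,188) with its lugs on the left, the mat at (330,205) and the V-block at (268,244). In the side view the arm hides the lap, so I'll confirm it and the wedge's cheek end in one enlarged crop.

```bash
python3 - <<'E'
import cv2, numpy as np
im=cv2.imread("pics/top0.png")
a=cv2.resize(im[140:240,190:290],(400,400),interpolation=cv2.INTER_CUBIC)
b=cv2.resize(im[165:215,387:437],(400,400),interpolation=cv2.INTER_CUBIC)
cv2.imwrite("pics/crop0.png",np.hstack([a,b]))
E
cat > h.py <<'E'
from bench import *
import cv2, numpy as np
from scipy.spatial.transform import Rotation as Rn
def top_pt(u,v,z,name="top"):
    c=get_calibration(name); R,t=np.array(c["R"]),np.array(c["t"])
    d=R.T@np.array([(u-c["cx"])/c["fx"],(v-c["cy"])/c["fy"],1]); o=-R.T@t
    return o+d*(z-o[2])/d[2]
def pose():
    s=read_state(); return np.array(s["ee_pos"]),Rn.from_quat(s["eef_rot"]).as_matrix()
def wrist_pt(u,v,z,p,R):
    c=get_calibration("wrist"); M=np.array(c["mount"])
    x,y=(u-c["cx"])/c["fx"],(v-c["cy"])/c["fy"]; th=np.hypot(x,y); k=np.sin(th)/th if th>0 else 1
    d=R@M[:3,:3]@np.array([x*k,y*k,np.cos(th)]); o=p+R@M[:3,3]
    return o+d*(z-o[2])/d[2]
def wrist_px(X,p,R):
    c=get_calibration("wrist"); M=np.array(c["mount"])
    q=M[:3,:3].T@(R.T@(np.array(X)-p)-M[:3,3]); r=np.hypot(q[0],q[1]); th=np.arctan2(r,q[2])
    return np.array([c["cx"]+c["fx"]*th*q[0]/r, c["cy"]+c["fy"]*th*q[1]/r])
E
python3 - <<'E'
from h import *
im=cv2.imread("pics/top0.png")
hsv=cv2.cvtColor(im,cv2.COLOR_BGR2HSV)
m=cv2.inRange(hsv,(0,80,50),(20,255,200)); m[:170]=0;m[215:]=0;m[:,:390]=0;m[:,440:]=0
cs,_=cv2.findContours(m,0,2); c=max(cs,key=cv2.contourArea); r=cv2.minAreaRect(c); print("lap handle",r, top_pt(*r[0],0.07))
b=cv2.boxPoints(r); w=np.array([top_pt(*q,0.071)[:2] for q in b]);print(w.round(3))
m=cv2.inRange(hsv,(10,60,120),(30,255,255)); m[:170]=0;m[240:]=0;m[:,:295]=0;m[:,365:]=0
cs,_=cv2.findContours(m,0,2); c=max(cs,key=cv2.contourArea); e=cv2.fitEllipse(c); print("mat",e,top_pt(*e[0],0.004))
E
```

```text
lap handle ((414.6000671386719, 190.30001831054688), (30.857736587524414, 9.838699340820312), 26.56505012512207) [ 0.5322358  -0.31307306  0.07      ]
[[ 0.54  -0.269]
 [ 0.564 -0.281]
 [ 0.524 -0.357]
 [ 0.5   -0.344]]
mat ((329.0508117675781, 204.40310668945312), (53.4171257019043, 53.90830993652344), 102.42190551757812) [ 0.49896905 -0.07490625  0.004     ]
```

View pics/crop0.png

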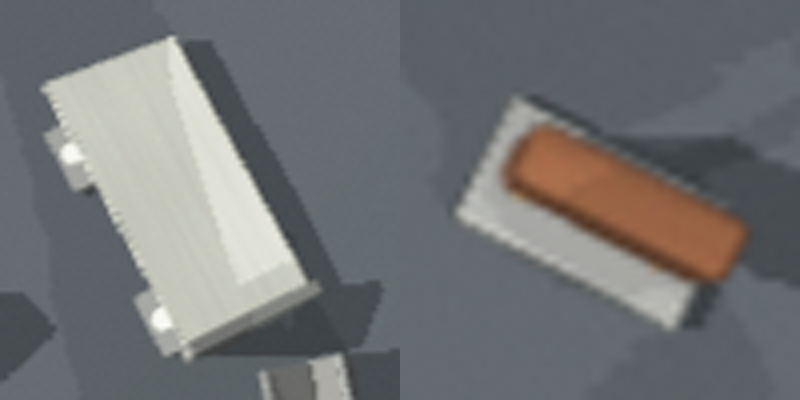

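The crop confirms it: the lap has a grey iron sole with a mahogany bar, its handle centred at (414.6,190.3). The wedge's cheek is at the lower end, near the robot, from (237,229) to (269,212), and the lugs and high side are on the left. The tool can't tilt, so I'll grip the handle by its ends and let it pivot about its own length on the slope.

```bash
cat >> h.py <<'E'
def plan(tx,ty,tz,yaw):  # yaw = world angle (deg) of tool y
    p,R=pose(); d=R.T@(np.array([tx,ty,tz])-p)/0.25
    cur=np.degrees(np.arctan2(R[1,1],R[0,1])); dy=(yaw-cur+180)%360-180
    print("dp",d.round(4),"spin",round(-dy/180,4),"cur",p.round(4),"yaw",round(cur,2),"j7",round(read_state()["joint_positions"][6],2))
E
python3 - <<'E'
from h import *
plan(0.532,-0.313,0.16,-118)
# wedge: pixel corners in the top view
hf=top_pt(200.5,162,.071); lf=top_pt(234,149.25,.019)
ln=top_pt(269.5,212,.034-.004); hn=top_pt(237,229.5,.071+.013)
print(hf,lf,ln,hn)
for a,b in((lf,ln),(hf,hn),(lf,hf),(ln,hn)): d=b-a; print(np.hypot(d[0],d[1]),np.degrees(np.arctan2(d[1],d[0])))
E
```

```text
dp [ 1.4788 -0.5212  0.248 ] spin 0.2819 cur [ 0.2414 -0.5761  0.2218] yaw -67.27 j7 -0.09
[0.62141406 0.28578076 0.071     ] [0.66604835 0.20390471 0.019     ] [0.47860701 0.0986592  0.03      ] [0.43085249 0.18059728 0.084     ]
0.21496714878825837 -150.68644139321097
0.21766321221481627 -151.10280117707876
0.09325184909836305 118.59677649598363
0.09483850540750369 120.23415532059812
```

Request:
carry_out(deltas=[{"hand":87,"dp":[0.74,-0.26,0.0],"spin":0.14},{"hand":87,"dp":[0.74,-0.26,0.0],"spin":0.14},{"hand":87,"dp":[0.74,-0.26,0.0],"spin":0.14},{"hand":87,"dp":[0.74,-0.26,0.0],"spin":0.14},{"hand":87,"dp":[0.74,-0.26,0.0],"spin":0.14}])

```text
time: 0.6
ee_pos: [0.3931, -0.4389, 0.2224]
eef_rot: [1.0, -0.017, 0.001, -0.001]
ft_force: [0.5, 1.0, -1.4]
width: 0.0872
grip_force: 0.0
```

```bash
python3 -c "
from h import *
plan(0.532,-0.313,0.16,-118)"
```

```text
dp [ 0.538  -0.5211  0.252 ] spin 0.1449 cur [ 0.3931 -0.4389  0.2224] yaw -91.92 j7 -0.86
```

Request:
carry_out(deltas=[{"hand":87,"dp":[0.55,-0.53,0.25],"spin":0.14},{"hand":87,"dp":[0.55,-0.53,0.25],"spin":0.14},{"hand":87,"dp":[0.55,-0.53,0.25],"spin":0.14},{"hand":87,"dp":[0.55,-0.53,0.25],"spin":0.14},{"hand":87,"dp":[0.55,-0.53,0.25],"spin":0.14},{"hand":87,"dp":[0.55,-0.53,0.25],"spin":0.14}])

```text
time: 1.2
ee_pos: [0.531, -0.3163, 0.1588]
eef_rot: [0.972, -0.237, -0.001, -0.001]
ft_force: [0.1, -1.2, 0.8]
width: 0.0869
grip_force: 0.0
```

```bash
python3 - <<'E'
from h import *
p,R=pose(); im=camera("wrist")[:,:,::-1].copy(); cv2.imwrite("pics/w1.png",im); np.savez("w1.npz",p=p,R=R)
hsv=cv2.cvtColor(im,cv2.COLOR_BGR2HSV)
m=cv2.inRange(hsv,(0,80,40),(20,255,230)); cs,_=cv2.findContours(m,0,2)
for c in sorted(cs,key=cv2.contourArea)[-3:]: print(cv2.contourArea(c),cv2.minAreaRect(c))
plan(0.532,-0.313,0.16,-118)
E
```

```text
2832.0 ((318.5586242675781, 189.71531677246094), (97.2344970703125, 34.51234817504883), 1.023030161857605)
5848.5 ((249.72128295898438, 20.8203125), (91.30361938476562, 137.33164978027344), 47.231178283691406)
7003.0 ((606.5, 112.0), (224.0, 65.0), 90.0)
dp [-0.0026 -0.0241 -0.0017] spin 0.0023 cur [ 0.5298 -0.3186  0.1596] yaw -117.58 j7 -1.63
```

View pics/w1.png

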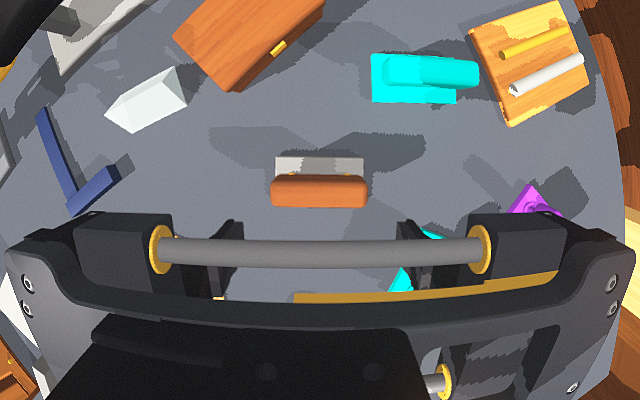

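The wrist view shows the mahogany handle at (319,190), spanning columns 270 to 368 and square to the fingers, with turquoise and purple look-alikes well to the right. Next I'll work out the handle's centre and yaw from its top edge.

```bash
cat >> h.py <<'E'
def handle(im,p,R,zt):
    hsv=cv2.cvtColor(im,cv2.COLOR_BGR2HSV); m=cv2.inRange(hsv,(0,80,40),(20,255,230))
    m=cv2.morphologyEx(m,cv2.MORPH_OPEN,np.ones((3,3)))
    n,l,st,ce=cv2.connectedComponentsWithStats(m)
    q=wrist_px([*(p[:2]),zt],p,R)
    i=min(range(1,n),key=lambda k:np.hypot(*(ce[k]-q))+(1e4 if st[k,4]<800 else 0)); m=(l==i)
    ys,xs=np.nonzero(m); x0,x1=xs.min(),xs.max(); print("cols",x0,x1,"rows",ys.min(),ys.max())
    rows=range(ys.max()-14,ys.max()-3)   # top face rows: end columns
    L=np.mean([xs[ys==r].min() for r in rows])-.5; Rr=np.mean([xs[ys==r].max() for r in rows])+.5; rm=np.mean(rows)
    A=wrist_pt(L,rm,zt,p,R); B=wrist_pt(Rr,rm,zt,p,R)
    cols=np.arange(x0+10,x1-9); bot=np.array([ys[xs==c].max()+.5 for c in cols])
    E=np.array([wrist_pt(c,b,zt,p,R) for c,b in zip(cols,bot)])
    T=(E-p)@R; k=np.polyfit(T[:,1],T[:,0],1)
    a=(A-p)@R; b=(B-p)@R
    yc=(a[1]+b[1])/2; xc=np.polyval(k,yc)+.012
    print("length",abs(b[1]-a[1]),"tool-frame centre x,y",xc,yc,"tilt deg (dx/dy)",np.degrees(np.arctan(k[0])))
    return xc,yc
E
python3 - <<'E'
from h import *
f=np.load("w1.npz"); handle(cv2.imread("pics/w1.png"),f["p"],f["R"],0.071)
E
```

```text
cols 270 367 rows 173 206
length 0.08205944576642032 tool-frame centre x,y 0.006296607872114981 -0.0016947428269974384 tilt deg (dx/dy) 2.3298065281489126
```

Request:
carry_out(deltas=[{"hand":87,"dp":[0.025,-0.007,0.21],"spin":-0.01},{"hand":87,"dp":[0.025,-0.007,0.21],"spin":-0.01},{"hand":87,"dp":[0.025,-0.007,0.21],"spin":-0.01},{"hand":87,"dp":[0.025,-0.007,0.21],"spin":-0.01},{"hand":87,"dp":[0.025,-0.007,0.21],"spin":-0.01}])

```text
time: 1.75
ee_pos: [0.537, -0.321, 0.1098]
eef_rot: [0.975, -0.224, 0.001, 0.001]
ft_force: [0.7, 0.9, 0.6]
width: 0.087
grip_force: 0.0
```

```bash
python3 - <<'E'
from h import *
p,R=pose(); im=camera("wrist")[:,:,::-1].copy(); cv2.imwrite("pics/w2.png",im); np.savez("w2.npz",p=p,R=R)
print(p,pose()[0]); handle(im,p,R,0.071)
E
```

```text
[ 0.53700871 -0.32100582  0.10980328] [ 0.5370394  -0.32070814  0.1095321 ]
cols 258 375 rows 194 237
length 0.0731083948918895 tool-frame centre x,y 0.00864007954264398 0.0007424079388666203 tilt deg (dx/dy) 3.215520025065059
```

View pics/w2.png

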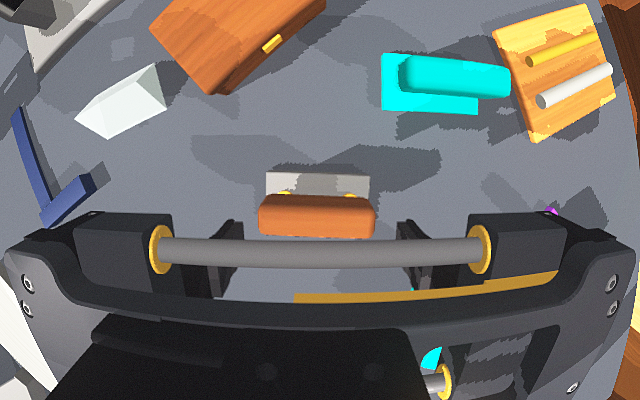

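The wrist view shows the handle at columns 258 to 375, rows 194 to 237. Its lower edge is close to the gripper's bar, so I'll use the sole edge and the handle's extreme columns instead.

```bash
python3 - <<'E'
from h import *
f=np.load("w2.npz"); p,R=f["p"],f["R"]; im=cv2.imread("pics/w2.png")
hsv=cv2.cvtColor(im,cv2.COLOR_BGR2HSV); m=cv2.inRange(hsv,(0,80,40),(20,255,230)); m[:190]=0; m[245:]=0; m[:,:250]=0; m[:,385:]=0
for r in range(196,238,4):
    x=np.nonzero(m[r])[0]; print(r,x.min() if len(x) else 0,x.max() if len(x) else 0, "Vmid",im[r,300],im[r,340])
for c in range(268,372,12):
    y=np.nonzero(m[:,c])[0]; g=im[:,c].astype(int).sum(1); gs=np.argmax(np.diff(g[160:182]))+161
    print(c,y.min(),y.max(),"sole",gs)
T=lambda x,y,z: wrist_px(p+R@np.array([x,y,0])+np.array([0,0,z-p[2]]),p,R).round(1)
for xc in(.004,.008): print("pred top corners",[T(xc+a,b,.071) for a in(-.012,.012) for b in(-.042,.042)],"sole",[T(xc+.025,b,.012) for b in(-.045,.045)])
print("tips",T(0,-.0435,p[2]),T(0,.0435,p[2]))
E
```

```text
196 266 356 Vmid [39 58 96] [ 86  91 115]
200 264 368 Vmid [ 42  64 103] [ 42  62 106]
204 260 370 Vmid [38 60 99] [ 38  58 101]
208 259 372 Vmid [ 51  89 164] [ 42  80 137]
212 258 374 Vmid [ 61 110 196] [ 69 109 191]
216 258 375 Vmid [ 73 128 222] [ 70 133 225]
220 258 374 Vmid [ 73 129 228] [ 67 130 226]
224 258 374 Vmid [ 75 137 231] [ 78 139 234]
228 261 374 Vmid [ 70 130 230] [ 74 136 228]
232 260 373 Vmid [ 74 138 232] [ 74 137 232]
236 303 371 Vmid [132 140 175] [ 69 144 237]
268 195 234 sole 172
280 195 235 sole 172
292 194 233 sole 173
304 195 236 sole 173
316 195 236 sole 173
328 196 237 sole 174
340 197 237 sole 175
352 197 238 sole 176
364 198 238 sole 176
pred top corners [array([260.8, 227.3]), array([380.6, 227.3]), array([259. , 194.1]), array([382.5, 194.1])] sole [array([268., 163.]), array([373.1, 163.1])]
pred top corners [array([260.5, 221.9]), array([381., 222.]), array([258.7, 188.3]), array([382.8, 188.4])] sole [array([267.9, 158.4]), array([373.2, 158.4])]
tips [245.5 237. ] [396.3 237. ]
```

```bash
python3 - <<'E'
from h import *
f=np.load("w2.npz"); p,R=f["p"],f["R"]; print(R.round(3))
print("gap", wrist_pt(*wrist_px([.54,-.31,.071],p,R),.071,p,R))
for q in((268,234.5),(364,238.5),(258,220),(375,220)): print(((wrist_pt(*q,.071,p,R)-p)@R).round(4))
E
```

```text
[[ 0.899 -0.437  0.003]
 [-0.437 -0.899 -0.002]
 [ 0.003  0.    -1.   ]]
gap [ 0.54  -0.31   0.071]
[-0.0134 -0.0371  0.0387]
[-0.0164  0.0305  0.0388]
[-0.0027 -0.0437  0.0388]
[-0.0026  0.0377  0.0388]
```

Request:
carry_out(deltas=[{"hand":87,"dp":[-0.016,-0.011,0.1],"spin":0.014},{"hand":87,"dp":[-0.016,-0.011,0.1],"spin":0.014},{"hand":87,"dp":[-0.016,-0.011,0.1],"spin":0.014},{"hand":87,"dp":[-0.016,-0.011,0.1],"spin":0.014},{"hand":87,"dp":[-0.016,-0.011,0.1],"spin":0.014},{"hand":87,"dp":[-0.016,-0.011,0.1],"spin":0.014}])

```text
time: 2.4
ee_pos: [0.5344, -0.316, 0.0833]
eef_rot: [0.97, -0.245, 0.001, 0.0]
ft_force: [0.4, -0.1, 0.9]
width: 0.0867
grip_force: 0.0
```

```bash
cat > look.py <<'E'
from h import *
import sys
p,R=pose(); im=camera("wrist")[:,:,::-1].copy(); cv2.imwrite(f"pics/{sys.argv[1]}.png",im); np.savez(f"{sys.argv[1]}.npz",p=p,R=R)
print(p.round(4),read_state()["time"])
hsv=cv2.cvtColor(im,cv2.COLOR_BGR2HSV); m=cv2.inRange(hsv,(0,80,40),(20,255,230)); m[:190]=0; m[:,:240]=0; m[:,400:]=0; m[262:]=0
tf=lambda u,v,z:((wrist_pt(u,v,z,p,R)-p)@R)[:2].round(4)
for r in range(200,262,5):
    x=np.nonzero(m[r])[0]
    if len(x)>40: print(r,x.min(),x.max(),"y of ends at .071:",tf(x.min()-.5,r,.071)[1],tf(x.max()+.5,r,.071)[1])
for c in range(265,376,15):
    g=im[:,c].astype(int).sum(1); gs=np.argmax(np.diff(g[160:205]))+160.5
    y=np.nonzero(m[:,c])[0]; print(c,"handle rows",y.min(),y.max(),"sole edge",gs,tf(c,gs,.012))
E
python3 look.py w3
```

```text
[ 0.5344 -0.316   0.0833] 2.45
200 265 377 y of ends at .071: -0.0334 0.0335
205 261 381 y of ends at .071: -0.036 0.0361
210 258 384 y of ends at .071: -0.038 0.0381
215 255 387 y of ends at .071: -0.04 0.0402
220 254 387 y of ends at .071: -0.0408 0.0404
225 255 387 y of ends at .071: -0.0404 0.0406
230 255 387 y of ends at .071: -0.0406 0.0408
235 256 387 y of ends at .071: -0.0402 0.0411
240 257 382 y of ends at .071: -0.0398 0.0381
265 handle rows 200 240 sole edge 173.5 [ 0.0242 -0.0432]
280 handle rows 199 240 sole edge 173.5 [ 0.0242 -0.0314]
295 handle rows 198 240 sole edge 173.5 [ 0.0241 -0.0198]
310 handle rows 198 240 sole edge 172.5 [ 0.0249 -0.0082]
325 handle rows 198 240 sole edge 172.5 [0.0249 0.0033]
340 handle rows 198 240 sole edge 172.5 [0.0249 0.0148]
355 handle rows 194 240 sole edge 194.5 [0.0075 0.0269]
370 handle rows 198 240 sole edge 172.5 [0.025  0.0382]
```

View pics/w3.png

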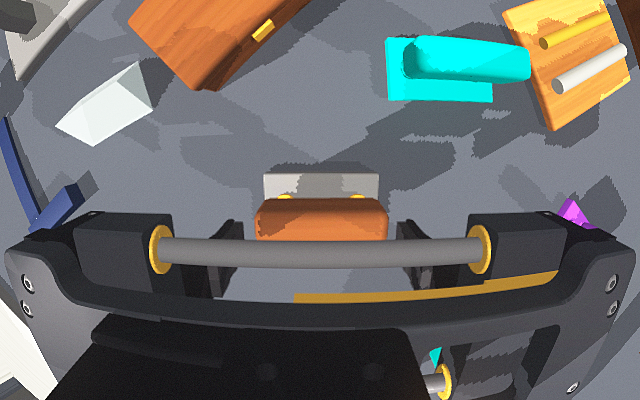

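The handle is centred to within 0.5 mm: columns 254 to 387, sole edge at row 173. I'll start down and check the force.

Request:
carry_out(deltas=[{"hand":87,"dp":[0.0,0.001,0.03],"spin":-0.003},{"hand":87,"dp":[0.0,0.001,0.05],"spin":-0.003},{"hand":87,"dp":[0.0,0.001,0.06],"spin":-0.003},{"hand":87,"dp":[0.0,0.001,0.07],"spin":-0.003},{"hand":87,"dp":[0.0,0.001,0.07],"spin":-0.003}])

```text
time: 2.95
ee_pos: [0.5338, -0.3158, 0.0645]
eef_rot: [0.971, -0.241, -0.0, -0.0]
ft_force: [-0.1, -0.1, -0.7]
width: 0.0866
grip_force: 0.0
```

No contact, so the fingers are straddling the handle. I'll go down to the grasp height and close lightly.

Request:
carry_out(deltas=[{"hand":87,"dp":[0,0,0.04],"spin":0},{"hand":87,"dp":[0,0,0.08],"spin":0},{"hand":87,"dp":[0,0,0.12],"spin":0},{"hand":87,"dp":[0,0,0.13],"spin":0},{"hand":87,"dp":[0,0,0.13],"spin":0},{"hand":80,"dp":[0,0,0.13],"spin":0},{"hand":80,"dp":[0,0,0.13],"spin":0},{"hand":80,"dp":[0,0,0.13],"spin":0},{"hand":80,"dp":[0,0,0.13],"spin":0}], force=10)

```text
time: 3.85
ee_pos: [0.534, -0.3162, 0.0329]
eef_rot: [0.971, -0.241, 0.0, 0.0]
ft_force: [-0.1, -1.0, -0.2]
width: 0.0839
grip_force: 10.0
```

Request:
carry_out(deltas=[{"hand":80,"dp":[0,0,-0.02],"spin":0},{"hand":80,"dp":[0,0,-0.05],"spin":0},{"hand":80,"dp":[0,0,-0.1],"spin":0},{"hand":80,"dp":[0,0,-0.2],"spin":0},{"hand":80,"dp":[0,0,-0.3],"spin":0},{"hand":80,"dp":[0,0,-0.4],"spin":0},{"hand":80,"dp":[0,0,-0.5],"spin":0},{"hand":80,"dp":[0,0,-0.6],"spin":0},{"hand":80,"dp":[0,0,-0.65],"spin":0},{"hand":80,"dp":[0,0,-0.67],"spin":0},{"hand":80,"dp":[0,0,-0.67],"spin":0}])

```text
time: 4.95
ee_pos: [0.5339, -0.3158, 0.2001]
eef_rot: [0.971, -0.241, 0.0, 0.0]
ft_force: [-0.7, 0.3, -6.4]
width: 0.0839
grip_force: 10.0
```

```bash
python3 -c "
from h import *
print(read_state()['ft_force'],read_state()['torque'])
plan(0.583,.131,.20,29)"
```

```text
[-0.74244312  0.32562425 -6.41971563] [1.67635074e-03 3.14732221e-05 3.44983721e-02]
dp [-6.610e-01 -1.672e+00  2.000e-04] spin -0.8158 cur [ 0.5339 -0.3158  0.2001] yaw -117.84 j7 -1.64
```

Request:
carry_out(deltas=[{"hand":80,"dp":[-0.02,-0.05,0],"spin":-0.03},{"hand":80,"dp":[-0.06,-0.15,0],"spin":-0.07},{"hand":80,"dp":[-0.1,-0.25,0],"spin":-0.11},{"hand":80,"dp":[-0.14,-0.35,0],"spin":-0.15},{"hand":80,"dp":[-0.18,-0.45,0],"spin":-0.19},{"hand":80,"dp":[-0.22,-0.55,0],"spin":-0.23},{"hand":80,"dp":[-0.26,-0.65,0],"spin":-0.27},{"hand":80,"dp":[-0.3,-0.75,0],"spin":-0.31},{"hand":80,"dp":[-0.34,-0.85,0],"spin":-0.35},{"hand":80,"dp":[-0.36,-0.9,0],"spin":-0.39},{"hand":80,"dp":[-0.37,-0.92,0],"spin":-0.41}])

```text
time: 6.05
ee_pos: [0.559, -0.0668, 0.1985]
eef_rot: [0.919, 0.394, -0.001, -0.001]
ft_force: [0.7, -0.6, -5.2]
width: 0.084
grip_force: 10.0
```

```bash
python3 -c "
from h import *
plan(0.583,.131,.20,29)"
```

```text
dp [ 0.6393 -0.4762 -0.0051] spin -0.4033 cur [ 0.559  -0.0668  0.1985] yaw -43.6 j7 -0.81
```

Request:
carry_out(deltas=[{"hand":80,"dp":[0.06,-0.04,0],"spin":-0.04},{"hand":80,"dp":[0.14,-0.1,0],"spin":-0.08},{"hand":80,"dp":[0.22,-0.16,0],"spin":-0.12},{"hand":80,"dp":[0.3,-0.22,0],"spin":-0.16},{"hand":80,"dp":[0.38,-0.28,0],"spin":-0.2},{"hand":80,"dp":[0.46,-0.34,0],"spin":-0.24},{"hand":80,"dp":[0.54,-0.4,0],"spin":-0.28},{"hand":80,"dp":[0.6,-0.45,0],"spin":-0.32},{"hand":80,"dp":[0.63,-0.47,0],"spin":-0.36},{"hand":80,"dp":[0.64,-0.47,0],"spin":-0.39},{"hand":80,"dp":[0.64,-0.47,0],"spin":-0.403},{"hand":80,"dp":[0.64,-0.47,0],"spin":-0.403},{"hand":80,"dp":[0.64,-0.47,0],"spin":-0.403}])

```text
time: 7.35
ee_pos: [0.5859, 0.1271, 0.199]
eef_rot: [0.512, 0.859, -0.001, -0.001]
ft_force: [-0.3, 0.3, -5.2]
width: 0.0837
grip_force: 10.0
```

```bash
python3 - <<'E'
from h import *
p,R=pose(); im=camera("wrist")[:,:,::-1].copy(); cv2.imwrite("pics/w4.png",im); np.savez("w4.npz",p=p,R=R)
plan(0.583,.131,.20,29); print(read_state()["ft_force"])
E
```

```text
dp [ 0.0195 -0.0033 -0.0028] spin -0.0033 cur [0.5861 0.1271 0.1993] yaw 28.41 j7 0.02
[ 0.16657113 -0.17719439 -5.09693833]
```

View pics/w4.png

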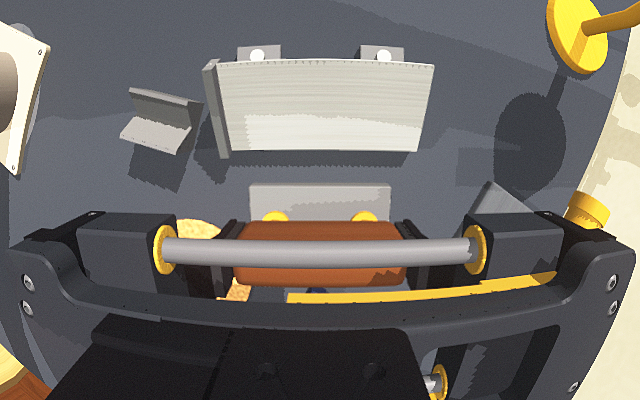

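The wedge's face spans columns 217 to 434 and rows 62 to 152. Its cheek is on the left (columns 204 to 230), the open end on the right and the lugs at the top. The lap hangs level between the fingers, its sole at columns 248 to 391. Next I'll fit the face edges.

```bash
python3 - <<'E'
from h import *
f=np.load("w4.npz"); p,R=f["p"],f["R"]; im=cv2.imread("pics/w4.png"); g=cv2.cvtColor(im,cv2.COLOR_BGR2GRAY).astype(float)
g=cv2.GaussianBlur(g,(3,3),0)
def col(c,r0,r1,s): d=np.diff(g[r0:r1,c])*s; return r0+np.argmax(d)+.5+.0
def row(r,c0,c1,s): d=np.diff(g[r,c0:c1])*s; return c0+np.argmax(d)+.5
hi=np.array([wrist_pt(c,col(c,54,74,1)+.0,.071,p,R) for c in list(range(285,355,5))+list(range(408,428,4))])
lo=np.array([wrist_pt(c,col(c,140,160,-1),.019,p,R) for c in range(240,412,6)])
for n,E in(("hi",hi),("lo",lo)):
    k=np.polyfit(E[:,0],E[:,1],1); res=E[:,1]-np.polyval(k,E[:,0]); print(n,"yaw",np.degrees(np.arctan(k[0])),"rms",res.std(),"k",k)
def zrow(r): return .071-(.052)*(r-64)/(152-64)
for r in range(75,145,10):
    ce=row(r,410,440,-1); cc=row(r,208,236,1); print(r,"open end",ce,"cheek",cc)
y0=np.radians(28.6); 
kh=np.polyfit(hi[:,0],hi[:,1],1); kl=np.polyfit(lo[:,0],lo[:,1],1)
yaw=np.arctan((kh[0]+kl[0])/2); fy=-np.array([np.cos(yaw),np.sin(yaw)]); fx=np.array([np.sin(-yaw),np.cos(yaw)])
hm=hi.mean(0)[:2]; lm=lo.mean(0)[:2]; a,b=hm@fx,lm@fx; print("width",a-b); xc=(a+b)/2
# open end corners on the two long edges; guess horizontally
def end(r,c0,c1,s):
    c=row(r,c0,c1,s)
    # height on slope: intersect ray with the face plane iteratively
    z=.045
    for _ in range(8):
        X=wrist_pt(c,r,z,p,R); z=.045+np.tan(np.pi/6)*(X[:2]@fx-xc)
    return X[:2]@fy
oe=[end(r,410,440,-1) for r in range(75,145,5)]; ce=[end(r,214,236,1) for r in range(100,145,5)]
print("open",np.mean(oe),np.std(oe),"cheek",np.mean(ce),np.std(ce),"len",np.mean(ce)-np.mean(oe))
yo=np.median(oe)+.110; print("yaw",np.degrees(yaw),"origin(from open)",fx*xc+fy*yo,"fx",fx,"fy",fy)
E
```

```text
hi yaw 28.4829490830063 rms 0.0003903111526472674 k [ 0.54257044 -0.04951657]
lo yaw 28.20123161289172 rms 0.0003102823757657344 k [ 0.53622297 -0.15020118]
75 open end 432.5 cheek 217.5
85 open end 430.5 cheek 219.5
95 open end 428.5 cheek 220.5
105 open end 426.5 cheek 222.5
115 open end 424.5 cheek 224.5
125 open end 422.5 cheek 226.5
135 open end 420.5 cheek 228.5
width 0.0917524001904276
open -0.6879133780050001 0.0002270195143398255 cheek -0.47633672772892993 9.137789722709475e-05 len 0.21157665027607014
yaw 28.34227713707294 origin(from open) [0.55035456 0.19695623] fx [-0.47473776  0.8801273 ] fy [-0.8801273  -0.47473776]
```

The wedge is well fixed (length 212 mm against 210 nominal, yaw 28.4°, face centre about (0.550,0.1965)). My plan is to hover above the ridge near the cheek, then lower the sole onto the ridge so the lap rolls about the finger axis. Once it's over, I'll slide it flat down to mid-face.

Request:
carry_out(deltas=[{"hand":80,"dp":[0.03,-0.01,0],"spin":0},{"hand":80,"dp":[0.1,-0.04,0],"spin":0},{"hand":80,"dp":[0.18,-0.08,0],"spin":0},{"hand":80,"dp":[0.26,-0.12,0],"spin":0},{"hand":80,"dp":[0.34,-0.16,0],"spin":0},{"hand":80,"dp":[0.4,-0.19,0.02],"spin":0},{"hand":80,"dp":[0.42,-0.192,0.06],"spin":0},{"hand":80,"dp":[0.42,-0.192,0.12],"spin":0},{"hand":80,"dp":[0.42,-0.192,0.18],"spin":0},{"hand":80,"dp":[0.42,-0.192,0.24],"spin":0},{"hand":80,"dp":[0.42,-0.192,0.29],"spin":0},{"hand":80,"dp":[0.42,-0.192,0.31],"spin":0},{"hand":80,"dp":[0.42,-0.192,0.31],"spin":0},{"hand":80,"dp":[0.42,-0.192,0.31],"spin":0}])

```text
time: 8.8
ee_pos: [0.4944, 0.1969, 0.1229]
eef_rot: [0.511, 0.859, 0.0, 0.0]
ft_force: [0.1, 1.9, -6.0]
width: 0.0842
grip_force: 10.0
```

```bash
cat > fp.py <<'E'
from h import *
O=np.array([.5496,.1965]); a=np.radians(28.4); fx=np.array([-np.sin(a),np.cos(a)]); fy=-np.array([np.cos(a),np.sin(a)])
def fpose():
    P=[];F=[]
    s=read_state(); p=np.array(s["ee_pos"]); q=p[:2]-O; hx,y,z=q@fx,q@fy,p[2]+.019
    x=hx*np.cos(np.pi/6)+(z-.045)*.5; h=-hx*.5+(z-.045)*np.cos(np.pi/6)
    R=Rn.from_quat(s["eef_rot"]).as_matrix(); f=np.array(s["ft_force"])
    print("t",round(s["time"],2),"horiz %.4f y %.4f pivz %.4f | face x %.4f h %.4f"%(hx,y,z,x,h),"yaw",round(np.degrees(np.arctan2(R[1,1],R[0,1])),2),"F fx,fy,z",round(f[:2]@fx,2),round(f[:2]@fy,2),round(f[2],2),"M fx,fy",np.round([np.array(s["torque"])[:2]@fx,np.array(s["torque"])[:2]@fy],3))
if __name__=="__main__": fpose()
E
python3 fp.py
```

```text
t 8.8 horiz 0.0266 y 0.0483 pivz 0.1419 | face x 0.0715 h 0.0706 yaw 28.49 F fx,fy,z 1.63 -0.98 -6.01 M fx,fy [-0.099  0.004]
```

Request:
carry_out(deltas=[{"hand":80,"dp":[0,0,0.02],"spin":0},{"hand":80,"dp":[0,0,0.04],"spin":0},{"hand":80,"dp":[0,0,0.055],"spin":0},{"hand":80,"dp":[0,0,0.065],"spin":0},{"hand":80,"dp":[0,0,0.072],"spin":0},{"hand":80,"dp":[0,0,0.072],"spin":0},{"hand":80,"dp":[0,0,0.072],"spin":0}])

```text
time: 9.5
ee_pos: [0.4941, 0.1967, 0.1048]
eef_rot: [0.511, 0.859, -0.0, 0.0]
ft_force: [-1.9, -2.0, -0.2]
width: 0.0838
grip_force: 10.0
```

```bash
python3 fp.py
```

```text
t 9.5 horiz 0.0266 y 0.0487 pivz 0.1238 | face x 0.0624 h 0.0549 yaw 28.49 F fx,fy,z -0.81 2.64 -0.2 M fx,fy [0.546 0.095]
```

Request:
carry_out(deltas=[{"hand":80,"dp":[-0.008,0,0.006],"spin":0},{"hand":80,"dp":[-0.016,0,0.012],"spin":0},{"hand":80,"dp":[-0.024,0,0.018],"spin":0},{"hand":80,"dp":[-0.033,0,0.024],"spin":0},{"hand":80,"dp":[-0.04,0,0.031],"spin":0},{"hand":80,"dp":[-0.047,0,0.038],"spin":0},{"hand":80,"dp":[-0.054,0,0.045],"spin":0},{"hand":80,"dp":[-0.061,0,0.052],"spin":0},{"hand":80,"dp":[-0.061,0,0.052],"spin":0}])

```text
time: 10.4
ee_pos: [0.5018, 0.1828, 0.0914]
eef_rot: [0.512, 0.859, -0.0, 0.0]
ft_force: [1.1, -3.7, -0.1]
width: 0.084
grip_force: 10.0
```

```bash
python3 fp.py
```

```text
t 10.4 horiz 0.0107 y 0.0485 pivz 0.1104 | face x 0.0419 h 0.0513 yaw 28.46 F fx,fy,z -3.78 0.84 -0.06 M fx,fy [-0.095  0.82 ]
```

Request:
carry_out(deltas=[{"hand":80,"dp":[-0.006,0,0.01],"spin":0},{"hand":80,"dp":[-0.012,0,0.02],"spin":0},{"hand":80,"dp":[-0.019,0,0.031],"spin":0},{"hand":80,"dp":[-0.031,0,0.038],"spin":0},{"hand":80,"dp":[-0.043,0,0.045],"spin":0},{"hand":80,"dp":[-0.055,0,0.052],"spin":0},{"hand":80,"dp":[-0.067,0,0.059],"spin":0},{"hand":80,"dp":[-0.079,0,0.066],"spin":0},{"hand":80,"dp":[-0.091,0,0.073],"spin":0},{"hand":80,"dp":[-0.103,0,0.08],"spin":0},{"hand":80,"dp":[-0.115,0,0.086],"spin":0},{"hand":80,"dp":[-0.126,0,0.093],"spin":0},{"hand":80,"dp":[-0.137,0,0.099],"spin":0},{"hand":80,"dp":[-0.137,0,0.099],"spin":0}])

```text
time: 11.8
ee_pos: [0.518, 0.1525, 0.0665]
eef_rot: [0.512, 0.859, -0.0, 0.0]
ft_force: [1.7, -2.8, 0.1]
width: 0.084
grip_force: 10.0
```

```bash
python3 fp.py; python3 - <<'E'
from h import *
p,R=pose(); im=camera("wrist")[:,:,::-1].copy(); s=camera("side")[:,:,::-1].copy(); cv2.imwrite("pics/s5raw.png",s); cv2.imwrite("pics/w5raw.png",im); np.savez("w5.npz",p=p,R=R)
c=get_calibration("side"); q=np.array(c["R"])@np.array([.54,.19,.08])+np.array(c["t"]); u,v=int(c["fx"]*q[0]/q[2]+c["cx"]),int(c["fy"]*q[1]/q[2]+c["cy"]); print(u,v)
u0=max(0,min(u-75,490)); v0=max(0,min(v-75,250))
cv2.imwrite("pics/w5.png",np.vstack([cv2.resize(im[60:300,160:480],(480,360)),cv2.resize(s[v0:v0+150,u0:u0+150],(480,480))[:240]]))
E
```

```text
t 11.8 horiz -0.0237 y 0.0487 pivz 0.0855 | face x -0.0003 h 0.0470 yaw 28.46 F fx,fy,z -3.29 -0.19 0.12 M fx,fy [-0.58   0.866]
283 152
```

View pics/w5.png

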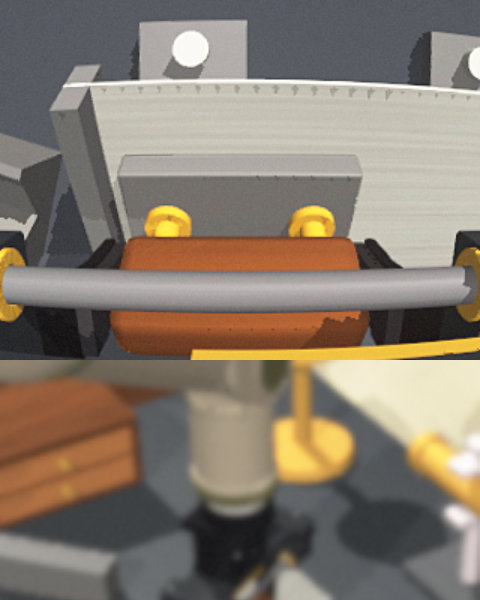

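The wrist view shows the lap tilted on the face, beside the cheek. The sole's upslope side is at crop rows 155 to 180 (image rows about 163 to 179), with a small gap to the cheek. I'll check flatness against projected face points.

```bash
python3 - <<'E'
from fp import *
f=np.load("w5.npz"); p,R=f["p"],f["R"]; g=cv2.cvtColor(cv2.imread("pics/w5raw.png"),cv2.COLOR_BGR2GRAY).astype(int)
F3=lambda x,y,h: np.array([*(O+fx*(x*np.cos(np.pi/6)-h*.5)+fy*y), .045+x*.5+h*np.cos(np.pi/6)])
for x in(.02,.025): print(x,[wrist_px(F3(x,y,h),p,R).round(1).tolist() for h in(0,.012) for y in(.0487+.045,.0487-.045)])
print("cheek foot",wrist_px(F3(.025,.1,0),p,R).round(1),wrist_px(F3(0,.1,0),p,R).round(1))
# tilt 25 deg about upper edge, for comparison
t=np.radians(25)
for t in np.radians([20,25,30]):
    piv=np.array([-.0237,.0855]); 
    # upper edge on face: solve s
    u=np.array([np.cos(t),np.sin(t)]); n=np.array([-np.sin(t),np.cos(t)])
    # piv + .025u -(L)n on face line z=.045+hx*tan30
    tn=np.tan(np.pi/6); L=(piv[1]+.025*u[1]-.045-tn*(piv[0]+.025*u[0]))/(n[1]-tn*n[0])
    for k in(L,L-.012):
        q=piv+.025*u-k*n; print(np.degrees(t),"L",round(L,4),[wrist_px([*(O+fx*q[0]+fy*y),q[1]],p,R).round(1).tolist() for y in(.0937,.0037)])
for c in(260,300,340,380): print(c,g[155:195,c].tolist())
E
```

```text
0.02 [[240.8, 163.6], [395.9, 163.7], [236.7, 177.1], [399.9, 177.2]]
0.025 [[239.4, 156.8], [397.3, 156.9], [235.1, 170.2], [401.5, 170.3]]
cheek foot [228.9 157. ] [236.4 188.9]
20.0 L 0.0432 [[241.6, 167.9], [395.1, 167.9]]
20.0 L 0.0432 [[237.1, 178.4], [399.5, 178.5]]
25.0 L 0.0449 [[240.6, 162.7], [396.1, 162.7]]
25.0 L 0.0449 [[236.2, 174.7], [400.4, 174.8]]
29.999999999999996 L 0.0469 [[239.5, 157.2], [397.2, 157.2]]
29.999999999999996 L 0.0469 [[235.2, 170.6], [401.4, 170.6]]
260 [199, 193, 192, 189, 195, 194, 202, 191, 135, 182, 172, 167, 168, 169, 172, 174, 170, 174, 177, 174, 184, 191, 143, 118, 105, 110, 109, 110, 111, 110, 112, 115, 114, 109, 116, 116, 115, 114, 115, 112]
300 [195, 197, 190, 188, 196, 197, 204, 182, 168, 174, 170, 168, 171, 169, 168, 174, 172, 171, 169, 177, 190, 188, 141, 106, 110, 114, 114, 117, 115, 115, 113, 111, 111, 112, 112, 115, 108, 113, 111, 115]
340 [201, 200, 192, 191, 191, 195, 201, 181, 165, 173, 168, 167, 172, 168, 169, 167, 170, 171, 169, 176, 190, 192, 148, 105, 109, 115, 112, 107, 118, 113, 108, 117, 113, 112, 114, 111, 111, 112, 112, 109]
380 [200, 202, 195, 190, 188, 194, 198, 190, 161, 174, 170, 171, 170, 169, 174, 173, 172, 168, 173, 173, 183, 207, 158, 114, 90, 98, 116, 113, 114, 115, 110, 116, 110, 112, 117, 113, 115, 116, 114, 116]
```

Request:
carry_out(deltas=[{"hand":80,"dp":[0.001,0,0.002],"spin":0},{"hand":80,"dp":[0.002,0,0.004],"spin":0},{"hand":80,"dp":[0.004,0,0.007],"spin":0},{"hand":80,"dp":[0.004,0,0.007],"spin":0},{"hand":80,"dp":[0.004,0,0.007],"spin":0}])

```text
time: 12.4
ee_pos: [0.5176, 0.1533, 0.065]
eef_rot: [0.512, 0.859, -0.0, 0.0]
ft_force: [3.8, -4.5, 1.1]
width: 0.084
grip_force: 10.0
```

```bash
cat > force.py <<'E'
from fp import *
A=[]
for i in range(6):
    im=camera("wrist"); s=read_state(); f=np.array(s["ft_force"])
    A.append([f[:2]@fx,f[:2]@fy,f[2]+5.5])
A=np.array(A); m=A.mean(0); print("mean",m.round(2),"sd",A.std(0).round(2),"N",round(-m[0]*.5+m[2]*.866,2),"along slope",round(m[0]*.866+m[2]*.5,2))
fpose(); im=im[:,:,::-1].copy(); cv2.imwrite("pics/w6raw.png",im); p,R=pose()
hsv=cv2.cvtColor(im,cv2.COLOR_BGR2HSV); m=cv2.inRange(hsv,(0,110,40),(18,255,230))
g=cv2.cvtColor(im,cv2.COLOR_BGR2GRAY).astype(int)
for c in (296,300,304,322,326,330): print(c,"handle top row",190+np.nonzero(m[190:250,c])[0].min()-.5,"sole edges",155+np.argmin(np.diff(g[155:170,c])),168+np.argmin(np.diff(g[168:185,c])))
F3=lambda x,y,h: np.array([*(O+fx*(x*np.cos(np.pi/6)-h*.5)+fy*y), .045+x*.5+h*np.cos(np.pi/6)])
for s in(.004,.008,.012): print(s,[wrist_px(F3(x,.0487,.034-s),p,R)[1].round(1) for x in(.012,.0075)])
E
python3 force.py
```

```text
mean [-5.62 -0.43  6.65] sd [0.61 0.51 0.5 ] N 8.57 along slope -1.54
t 12.7 horiz -0.0228 y 0.0487 pivz 0.0840 | face x -0.0002 h 0.0452 yaw 28.46 F fx,fy,z -6.04 -0.29 1.42 M fx,fy [-0.422  1.241]
296 handle top row 217.5 sole edges 164 178
300 handle top row 217.5 sole edges 164 178
304 handle top row 217.5 sole edges 164 178
322 handle top row 217.5 sole edges 164 178
326 handle top row 217.5 sole edges 164 178
330 handle top row 217.5 sole edges 164 178
0.004 [np.float64(214.1), np.float64(219.9)]
0.008 [np.float64(208.4), np.float64(214.2)]
0.012 [np.float64(202.9), np.float64(208.7)]
```

Flat on the face with the spring about 8 to 9 mm in. I'll press slightly more and then make the stroke.

Request:
carry_out(deltas=[{"hand":80,"dp":[0.001,0,0.002],"spin":0},{"hand":80,"dp":[0.002,0,0.003],"spin":0},{"hand":80,"dp":[0.002,0,0.003],"spin":0},{"hand":80,"dp":[0.002,0,0.003],"spin":0}])

```text
time: 13.1
ee_pos: [0.5174, 0.1537, 0.0643]
eef_rot: [0.512, 0.859, -0.0, 0.001]
ft_force: [2.7, -4.8, 1.0]
width: 0.0837
grip_force: 10.0
```

Request:
carry_out(deltas=[{"hand":80,"dp":[0,0.0114,0],"spin":0},{"hand":80,"dp":[0,0.0228,0],"spin":0},{"hand":80,"dp":[0,0.0342,0],"spin":0},{"hand":80,"dp":[0,0.0456,0],"spin":0},{"hand":80,"dp":[0,0.057,0],"spin":0},{"hand":80,"dp":[0,0.0684,0],"spin":0},{"hand":80,"dp":[0,0.0798,0],"spin":0},{"hand":80,"dp":[0,0.0912,0],"spin":0},{"hand":80,"dp":[0,0.1026,0],"spin":0},{"hand":80,"dp":[0,0.114,0],"spin":0},{"hand":80,"dp":[0,0.1254,0],"spin":0},{"hand":80,"dp":[0,0.1368,0],"spin":0},{"hand":80,"dp":[0,0.1482,0],"spin":0},{"hand":80,"dp":[0,0.1596,0],"spin":0},{"hand":80,"dp":[0,0.171,0],"spin":0},{"hand":80,"dp":[0,0.1824,0],"spin":0},{"hand":80,"dp":[0,0.1938,0],"spin":0},{"hand":80,"dp":[0,0.2052,0],"spin":0},{"hand":80,"dp":[0,0.2166,0],"spin":0},{"hand":80,"dp":[0,0.228,0],"spin":0}])

```text
time: 15.1
ee_pos: [0.5664, 0.1804, 0.0638]
eef_rot: [0.512, 0.859, -0.002, -0.0]
ft_force: [-1.2, -6.7, 3.2]
width: 0.0839
grip_force: 10.0
```

```bash
python3 fp.py
```

```text
t 15.1 horiz -0.0222 y -0.0071 pivz 0.0828 | face x -0.0003 h 0.0438 yaw 28.45 F fx,fy,z -5.27 4.27 3.19 M fx,fy [0.671 1.112]
```

Request:
carry_out(deltas=[{"hand":80,"dp":[0,0.0114,0],"spin":0},{"hand":80,"dp":[0,0.0228,0],"spin":0},{"hand":80,"dp":[0,0.0342,0],"spin":0},{"hand":80,"dp":[0,0.0456,-0.001],"spin":0},{"hand":80,"dp":[0,0.057,-0.001],"spin":0},{"hand":80,"dp":[0,0.0684,-0.001],"spin":0},{"hand":80,"dp":[0,0.0798,-0.001],"spin":0},{"hand":80,"dp":[0,0.0912,-0.001],"spin":0},{"hand":80,"dp":[0,0.1026,-0.002],"spin":0},{"hand":80,"dp":[0,0.114,-0.002],"spin":0},{"hand":80,"dp":[0,0.1254,-0.002],"spin":0},{"hand":80,"dp":[0,0.1368,-0.002],"spin":0},{"hand":80,"dp":[0,0.1482,-0.002],"spin":0},{"hand":80,"dp":[0,0.1596,-0.002],"spin":0},{"hand":80,"dp":[0,0.171,-0.002],"spin":0},{"hand":80,"dp":[0,0.1824,-0.002],"spin":0},{"hand":80,"dp":[0,0.1938,-0.002],"spin":0},{"hand":80,"dp":[0,0.2052,-0.002],"spin":0},{"hand":80,"dp":[0,0.2166,-0.002],"spin":0},{"hand":80,"dp":[0,0.229,-0.002],"spin":0}])

```text
time: 17.1
ee_pos: [0.6168, 0.2076, 0.0642]
eef_rot: [0.512, 0.859, -0.002, -0.0]
ft_force: [-0.9, -6.7, 2.7]
width: 0.0841
grip_force: 10.0
```

```bash
python3 fp.py; python3 - <<'E'
from h import *
p,R=pose(); im=camera("wrist")[:,:,::-1].copy(); cv2.imwrite("pics/w7.png",im); np.savez("w7.npz",p=p,R=R)
E
python3 fp.py
```

```text
t 17.1 horiz -0.0222 y -0.0644 pivz 0.0832 | face x -0.0001 h 0.0442 yaw 28.45 F fx,fy,z -5.5 4.02 2.73 M fx,fy [0.61  1.069]
t 17.15 horiz -0.0222 y -0.0648 pivz 0.0832 | face x -0.0001 h 0.0442 yaw 28.45 F fx,fy,z -5.07 2.99 1.6 M fx,fy [0.266 1.137]
```

View pics/w7.png

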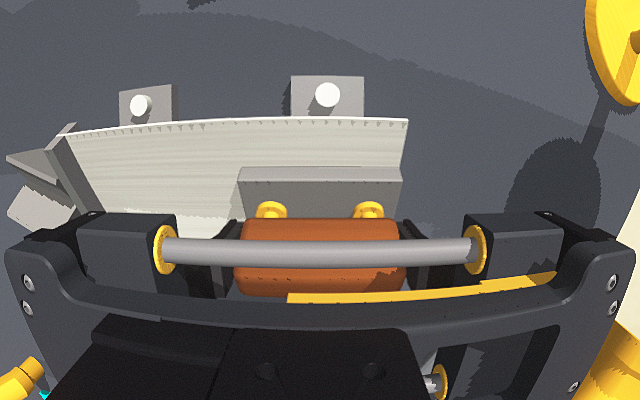

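The stroke ended with the sole's leading corner at (401,167), on the line of the face's open edge ((408,119) running down to about (402,165)). Now I'll lift it off along the face normal and then straight up.

Request:
carry_out(deltas=[{"hand":80,"dp":[-0.005,0,-0.01],"spin":0},{"hand":80,"dp":[-0.015,0,-0.026],"spin":0},{"hand":80,"dp":[-0.03,0,-0.052],"spin":0},{"hand":80,"dp":[-0.045,0,-0.08],"spin":0},{"hand":80,"dp":[-0.06,0,-0.12],"spin":0},{"hand":80,"dp":[-0.06,0,-0.18],"spin":0},{"hand":80,"dp":[-0.06,0,-0.25],"spin":0},{"hand":80,"dp":[-0.06,0,-0.32],"spin":0},{"hand":80,"dp":[-0.06,0,-0.39],"spin":0},{"hand":80,"dp":[-0.06,0,-0.43],"spin":0},{"hand":80,"dp":[-0.06,0,-0.44],"spin":0}])

```text
time: 18.25
ee_pos: [0.6251, 0.1965, 0.1769]
eef_rot: [0.511, 0.859, 0.001, 0.001]
ft_force: [0.2, -0.6, -6.2]
width: 0.0838
grip_force: 10.0
```

```bash
python3 fp.py; python3 - <<'E'
from h import *
plan(.499,-.075,.17,28.4)
p,R=pose(); im=camera("wrist")[:,:,::-1].copy(); cv2.imwrite("pics/w8.png",im)
g=cv2.cvtColor(im,cv2.COLOR_BGR2GRAY).astype(int); print(g[140:225:2,320].tolist())
# predicted row of sole's +x top edge for tilt t, spring fully out, pivot 55 mm up
for t in np.radians([0,10,20,30]):
    u=np.array([np.cos(t),np.sin(t)]); n=np.array([-np.sin(t),np.cos(t)])
    rows=[]
    for a,b in((.025,0),(.025,.012),(.012,.034)):
        q=a*u+(b-.055)*n; X=p+R@np.array([q[0],0,-q[1]-.019]); rows.append(wrist_px(X+1e-6,p,R)[1].round(1))
    print(np.degrees(t),rows)
E
```

```text
t 18.25 horiz -0.0359 y -0.0664 pivz 0.1959 | face x 0.0443 h 0.1487 yaw 28.51 F fx,fy,z -0.57 0.12 -6.2 M fx,fy [-0.122  0.063]
dp [-0.7135 -0.9617  0.0255] spin 0.0006 cur [0.6251 0.1965 0.1769] yaw 28.51 j7 -0.09
[213, 219, 218, 214, 219, 217, 220, 226, 182, 185, 188, 185, 188, 208, 167, 123, 122, 130, 126, 129, 121, 126, 126, 125, 127, 122, 124, 124, 127, 128, 127, 127, 122, 124, 121, 126, 121, 123, 130, 90, 117, 129, 118]
0.0 [np.float64(181.9), np.float64(185.9), np.float64(217.0)]
10.0 [np.float64(169.4), np.float64(176.1), np.float64(212.3)]
20.0 [np.float64(158.0), np.float64(167.6), np.float64(208.7)]
29.999999999999996 [np.float64(148.0), np.float64(160.7), np.float64(206.1)]
```

The lap is held firmly but still tilted (sole edge rows about 156 to 168), as the pads' friction keeps it from swinging back. I'll carry it over the mat and roll it upright there, with its low edge bearing on the cork.

Request:
carry_out(deltas=[{"hand":80,"dp":[-0.03,-0.04,0],"spin":0},{"hand":80,"dp":[-0.09,-0.1,0],"spin":0},{"hand":80,"dp":[-0.17,-0.19,0],"spin":0},{"hand":80,"dp":[-0.25,-0.28,0],"spin":0},{"hand":80,"dp":[-0.33,-0.37,0],"spin":0},{"hand":80,"dp":[-0.41,-0.46,0],"spin":0},{"hand":80,"dp":[-0.49,-0.55,0],"spin":0},{"hand":80,"dp":[-0.57,-0.64,0],"spin":0},{"hand":80,"dp":[-0.65,-0.73,0],"spin":0},{"hand":80,"dp":[-0.72,-0.82,0],"spin":0},{"hand":80,"dp":[-0.78,-0.89,0.03],"spin":0},{"hand":80,"dp":[-0.82,-0.94,0.08],"spin":0},{"hand":80,"dp":[-0.838,-0.96,0.15],"spin":0},{"hand":80,"dp":[-0.838,-0.962,0.23],"spin":0},{"hand":80,"dp":[-0.838,-0.962,0.31],"spin":0},{"hand":80,"dp":[-0.838,-0.962,0.38],"spin":0},{"hand":80,"dp":[-0.838,-0.962,0.42],"spin":0},{"hand":80,"dp":[-0.838,-0.962,0.44],"spin":0},{"hand":80,"dp":[-0.838,-0.962,0.44],"spin":0}])

```text
time: 20.2
ee_pos: [0.5128, -0.1028, 0.0642]
eef_rot: [0.511, 0.859, -0.0, -0.0]
ft_force: [0.5, -0.1, -5.5]
width: 0.0837
grip_force: 10.0
```

```bash
cat > tilt.py <<'E'
from h import *
import sys
p,R=pose(); im=camera("wrist")[:,:,::-1].copy(); cv2.imwrite(f"pics/{sys.argv[1]}.png",im)
g=cv2.cvtColor(im,cv2.COLOR_BGR2GRAY).astype(int); print("rows 140..",g[140:225:2,320].tolist()); print("F",np.round(read_state()["ft_force"],1))
q=R.T@(np.array([.499,-.075,.004])-p); print("mat centre in tool frame",q.round(4),"TCP z",p[2].round(4))
E
python3 tilt.py w9
```

```text
rows 140.. [230, 224, 225, 231, 230, 228, 212, 217, 173, 175, 176, 179, 177, 196, 172, 127, 134, 129, 132, 129, 130, 130, 128, 127, 133, 126, 129, 127, 129, 125, 131, 117, 112, 109, 110, 110, 112, 109, 109, 79, 103, 110, 105]
F [ 0.4 -0.5 -5.4]
mat centre in tool frame [0.031  0.0012 0.0603] TCP z 0.0642
```

Request:
carry_out(deltas=[{"hand":80,"dp":[0,0.005,0.02],"spin":0},{"hand":80,"dp":[0,0.005,0.04],"spin":0},{"hand":80,"dp":[0,0.005,0.055],"spin":0},{"hand":80,"dp":[0,0.005,0.065],"spin":0},{"hand":80,"dp":[0,0.005,0.075],"spin":0},{"hand":80,"dp":[0,0.005,0.083],"spin":0},{"hand":80,"dp":[0,0.005,0.083],"spin":0},{"hand":80,"dp":[0,0.005,0.083],"spin":0}])

```text
time: 21.05
ee_pos: [0.5143, -0.1023, 0.0444]
eef_rot: [0.511, 0.859, -0.0, 0.0]
ft_force: [-2.6, 0.4, -1.2]
width: 0.0842
grip_force: 10.0
```

```bash
python3 tilt.py w10
```

```text
rows 140.. [201, 227, 227, 206, 217, 223, 221, 215, 197, 172, 174, 171, 173, 174, 191, 122, 126, 126, 129, 126, 130, 126, 128, 124, 125, 127, 121, 127, 125, 121, 126, 103, 105, 106, 104, 110, 106, 108, 108, 83, 103, 105, 103]
F [-1.9  1.1 -0.4]
mat centre in tool frame [ 0.0313 -0.0004  0.0403] TCP z 0.0444
```

Request:
carry_out(deltas=[{"hand":80,"dp":[0.01,0,0.004],"spin":0},{"hand":80,"dp":[0.02,0,0.006],"spin":0},{"hand":80,"dp":[0.03,0,0.008],"spin":0},{"hand":80,"dp":[0.04,0,0.01],"spin":0},{"hand":80,"dp":[0.05,0,0.012],"spin":0},{"hand":80,"dp":[0.06,0,0.014],"spin":0},{"hand":80,"dp":[0.07,0,0.016],"spin":0},{"hand":80,"dp":[0.08,0,0.019],"spin":0},{"hand":80,"dp":[0.09,0,0.022],"spin":0},{"hand":80,"dp":[0.1,0,0.026],"spin":0},{"hand":80,"dp":[0.11,0,0.03],"spin":0},{"hand":80,"dp":[0.12,0,0.034],"spin":0},{"hand":80,"dp":[0.124,0,0.037],"spin":0},{"hand":80,"dp":[0.124,0,0.037],"spin":0}])

```text
time: 22.5
ee_pos: [0.4996, -0.0753, 0.0349]
eef_rot: [0.511, 0.859, -0.0, 0.0]
ft_force: [0.8, -1.4, 0.6]
width: 0.084
grip_force: 10.0
```

```bash
python3 tilt.py w11
```

```text
rows 140.. [237, 239, 239, 237, 234, 231, 228, 225, 199, 214, 217, 222, 228, 226, 231, 220, 202, 216, 231, 232, 221, 238, 238, 184, 131, 189, 186, 182, 183, 179, 180, 179, 177, 160, 160, 159, 158, 157, 160, 160, 158, 161, 90]
F [ 0.8 -1.   0.5]
mat centre in tool frame [ 0.0005 -0.0004  0.0309] TCP z 0.0349
```

View pics/w11.png

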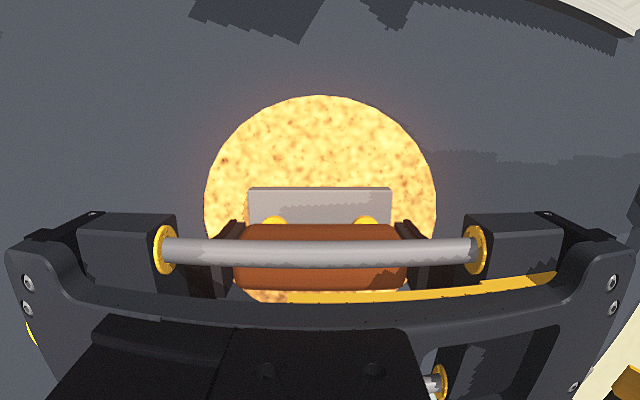

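The lap is upright on the mat: sole edge level at row 187, mat from row 95 and centred at column 320. I'll press lightly to seat it, ease back to its own sag, let go and rise straight up.

Request:
carry_out(deltas=[{"hand":80,"dp":[0,0,0.006],"spin":0},{"hand":80,"dp":[0,0,0.01],"spin":0},{"hand":80,"dp":[0,0,0.01],"spin":0},{"hand":80,"dp":[0,0,0.005],"spin":0},{"hand":80,"dp":[0,0,-0.003],"spin":0},{"hand":80,"dp":[0,0,-0.006],"spin":0},{"hand":80,"dp":[0,0,-0.006],"spin":0},{"hand":80,"dp":[0,0,-0.006],"spin":0},{"hand":85,"dp":[0,0,-0.006],"spin":0},{"hand":87,"dp":[0,0,-0.006],"spin":0},{"hand":87,"dp":[0,0,-0.006],"spin":0},{"hand":87,"dp":[0,0,-0.006],"spin":0},{"hand":87,"dp":[0,0,-0.006],"spin":0}])

```text
time: 23.85
ee_pos: [0.4994, -0.075, 0.0363]
eef_rot: [0.511, 0.859, -0.0, -0.0]
ft_force: [-0.1, -0.6, 0.3]
width: 0.0867
grip_force: 0.0
```

```bash
python3 tilt.py w12
```

```text
rows 140.. [238, 239, 239, 236, 235, 231, 230, 225, 205, 211, 219, 224, 229, 225, 231, 222, 207, 214, 231, 234, 220, 236, 239, 170, 131, 191, 184, 182, 183, 181, 176, 178, 173, 162, 161, 161, 162, 158, 158, 157, 157, 159, 95]
F [-0.5  1.8  0.6]
mat centre in tool frame [ 0.0002 -0.0003  0.0323] TCP z 0.0363
```

Request:
carry_out(deltas=[{"hand":87,"dp":[0,0,-0.02],"spin":0},{"hand":87,"dp":[0,0,-0.05],"spin":0},{"hand":87,"dp":[0,0,-0.09],"spin":0},{"hand":87,"dp":[0,0,-0.13],"spin":0},{"hand":87,"dp":[0,0,-0.18],"spin":0},{"hand":87,"dp":[0,0,-0.24],"spin":0},{"hand":87,"dp":[0,0,-0.34],"spin":0},{"hand":87,"dp":[0,0,-0.46],"spin":0},{"hand":87,"dp":[0,0,-0.6],"spin":0},{"hand":87,"dp":[0,0,-0.7],"spin":0},{"hand":87,"dp":[0,0,-0.7],"spin":0},{"hand":87,"dp":[0,0,-0.7],"spin":0}])

```text
time: 25.1
ee_pos: [0.4996, -0.0752, 0.2122]
eef_rot: [0.511, 0.859, 0.0, 0.001]
ft_force: [-0.3, 0.6, -0.4]
width: 0.0873
grip_force: 0.0
```

```bash
python3 tilt.py w13
```

```text
rows 140.. [217, 236, 239, 232, 237, 239, 241, 165, 213, 209, 208, 204, 202, 183, 191, 115, 110, 112, 139, 146, 138, 138, 137, 146, 140, 137, 131, 121, 89, 169, 208, 185, 184, 180, 206, 214, 201, 201, 198, 201, 210, 199, 205]
F [-1.5  0.2  0. ]
mat centre in tool frame [ 0.0007 -0.0006  0.2082] TCP z 0.2122
```

View pics/w13.png

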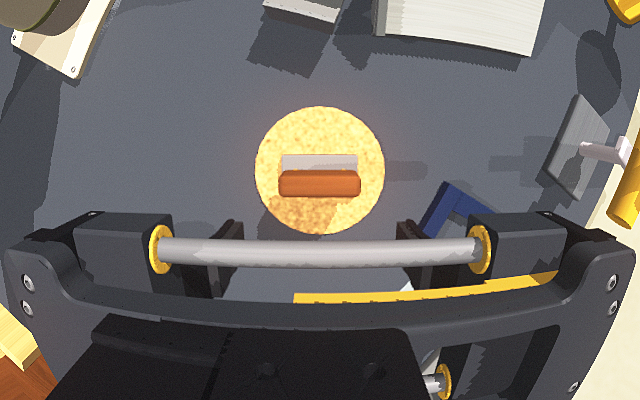

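The lap stands upright at (320,180), well inside the cork mat centred at (320,170), and the gripper is clear of it. I'll hand the job in.

```bash
python3 -c "
from bench import *
print(close_job())"
```

```text
the job is handed in; nothing more can be done
None
```

The job is handed in: the lap was stroked along the face in about 4 s at roughly half spring (estimated from force and height), its leading end finished level with the open end, and it now stands upright on the cork mat with the gripper clear.

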